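# Knock a blank out of a guarded bench press

### The job

The small hydraulic press has left a brass blank lying on its die. Make it safe first: with a fingertip, push the ram-lock bolt on the front of the press head fully in. Then reach down through the window in the guard without touching the guard, press the knock-out lever all the way down so that the blank drops into the catch tray, let the lever come back up and withdraw; do not touch the blank, pick nothing up, and leave the other things on the bench as they are.

Things in the scene. Friction and masses are not known exactly. Their poses are not given: they have to be found in the camera images.
- press: Grey C-frame bench press, fixed to the bench on 10 mm rubber feet, 260 mm tall. Its base reaches from 115 mm before to 105 mm behind the origin, 125 mm to the left, 118 mm to the right. Origin: 10 mm above the bench, on the base's underside. Its own x points away from the operator (to the column at the back), y to the operator's left, z up; it can stand turned by up to about 0.3 rad.
- press_head (a point): Middle of the top of the press head, 212 mm above the bench; axes as the press. The head is 116 mm long in x, 60 mm wide in y, 52 mm high. On it stands a cylinder, 50 mm square, up to z 260 mm, centre 26 mm before this point (-x). A bracket 30 mm wide, its top at z 161 mm, its middle line 7 mm left of this point, runs forward from the head to 142 mm before this point.
- ram_bolt (a joint): Ram-lock bolt: a level steel rod out of the front (-x) face of the press head, above the bracket, with a dark knob, 28 mm diameter, 10 mm thick, on its outer end. 0 m = drawn out, 0.022 m = fully in (at its stop), moving away from the operator (press +x). Starts at 0 to 0.006. Friction about 3 N; it stays where it is left.
- bolt_end (a point): Centre of the flat outer end of the ram-lock bolt's knob, 188 mm above the bench, facing the operator. It moves with the bolt: 62 mm before the face of the head when out, 40 mm when fully in. The bracket's top lies 27 mm below it; the guard's top plate, to the left of the bracket, 53 mm below.
- guard: Fixed guard of the press: dark steel top plate, 3 mm thick, with the window, on corner posts with clear panels in front and on the left. Frame as the press. The plate's top is 135 mm above the bench; it covers press x -113 to 37 mm, y -6 to 120 mm. No part of the guard may be touched.
- guard_window (a point): Centre of the window in the guard's top plate, level with the plate's top (135 mm above the bench): a square opening with its sides along the press's x and y; between the black rubber lips, which stand 1.5 mm above the plate, 76 x 76 mm are free.
- lever (a joint): Angle of the knock-out lever about its level shaft, which runs along the press's x: 0 rad = up (rest), 0.34 rad = fully down at its stop. A spring brings it back up: about 2 N at the pad at rest to 7 N fully down. A kicker on the same shaft sweeps the blank off the die into the tray.
- lever_pad (a point): Centre of the top of the lever's ribbed dark press pad (32 mm along the press's x, 28 mm along y, 6 mm thick), under the window. It moves with the lever: at rest about 12 mm below the plate's top (123 mm above the bench), fully down about 38 mm below (97 mm above the bench) and 9 mm nearer the shaft, on its right (-y of the press). Pressed from above.
- blank: Round brass blank, 30 mm diameter, 6 mm thick, loose, about 36 g. Origin: centre of its underside. At the start it lies flat on the die, under the ram, 50 mm above the bench. Not to be touched.
- tray_floor (a point): Centre of the floor of the sheet-steel catch tray fixed to the base on the right (-y of the press) of the die, 30 mm above the bench; the tray is 110 mm along the press's x, 72 mm along y, its rim 20 mm high; its left side is open and meets the die block.
- blank_b: Another brass blank, 30 x 6 mm, loose on the bench; leave alone. Origin: centre of its underside.
- blank_c: A third brass blank, 30 x 6 mm, loose on the bench; leave alone. Origin: centre of its underside.
- tweezers: Steel tweezers, 126 mm long, loose on the bench; leave alone.
- masking_tape: Roll of masking tape, 70 mm diameter, 20 mm high, loose on the bench; leave alone.
- flux_jar: White plastic jar with a black cap, 53 mm diameter, 64 mm high, loose on the bench; leave alone.

How it is judged:
By the outcome, as a careful person would: the job done as asked, in the order asked, and still so for the second after the job is handed in, with the robot touching nothing.
It also fails if it takes over 42 s, if anything falls off the work surface, if the arm or the gripper's body presses on something with over 40 N, if the wrist force passes 120 N, or if a joint passes its speed limit or range.

### The arm

A 6-joint arm with a two-finger parallel gripper is mounted at the origin on a cart in front of the work surface, level with it; the furniture and walls round the work are solid. World frame = base frame: x ahead of the robot, y to its left, z up, the work surface at z = 0. Lengths are in mm, angles in rad, forces in N, time in s.
With the tool pointing down it reaches from about 350 to 925 mm from the base axis. Payload 6.4 kg.
Tool frame: the origin (TCP) lies at the very end of the fingers, on their centre line; the grasp point (between the pads) lies 19 mm behind it; z points along the fingers, y is the line along which they close (so a half turn about z gives the same grasp; the last joint's range is limited). The gripper opens to 94 mm and grips with 3 to 60 N. Pads are 16 mm wide; open, the fingers measure 119 mm over their backs; the gripper's body (75 mm by 177 mm) begins 78 mm behind the grasp point.
Start: joints at [-1.301, 0.245, 1.558, -0, 1.339, -0.174], TCP at [279.099, -587.041, 166.955] pointing down, gripper open.
Joint ranges: [-3.13, 3.13], [-1.02, 2.26], [0.13, 2.54], [-0.95, 4.09], [0.21, 2.88], [-2.74, 2.74]. Speed limits (rad/s): [2.57, 2.57, 3.14, 3.14, 3.14, 3.14].

### API

Orientations are given as a rotation vector (axis times angle).
In Python, from plant import status, get_image, camera_params, ctrl gives the robot as it stands. The module is installed in compiled form; this text tells all that it offers.
- The arm moves only by the tool play_rows, never from a script. Its argument "steps" is a list of rows, each an object of numbers: "wx", "wy", "wz": the turn, a rotation vector about the tool's x, y, z in units of 8 degrees (1.0 is 8 degrees); "x", "y", "z": the shift along the tool's x, y, z in cm; "claw": the opening, from 0 (shut) to 1 (fully open). A call has 1 to 12 rows; each row shifts and turns the commanded pose from where the row before left it, along the tool's axes as they then stand; what a row does not reach is not made up. A row lasts 1/10 s, in which the tool goes at most 50 mm and 8.59 degrees, less where a joint would pass 70% of its speed; a pose out of reach is approached as far as the arm can. A call is refused whole if a number of a shift passes 5 or a number of a turn 1, either way. A call with a gripper value outside its range is refused whole. The fingers move at their own pace and stop on an object; "squeeze" is the grip in N (left out, the last holds). Time passes only in rows, so rows that do not move let the fingers close. It gives the time, the measured TCP pose, the force, the opening and the grip force at its end, in the units of the state.
- status.observe(): the state, without advancing time (a new reading comes with each control period).
- get_image(name): name is "side" or "top"; returns the picture (420x560x3 uint8, red, green, blue); there is no depth.
- camera_params(name): a dict with "fx", "fy", "cx", "cy" (pixels), "pose" (4x4, takes a point from camera to world coordinates). Camera axes: x right, y down, z forward; pixel columns grow to the right and rows downward; lengths in mm; the calibration is good to about 2 mm. A picture is of the moment at which its call begins. camera_params takes no time and is no camera call.
- ctrl.sign_off(): hands the job in; it is judged then, once.
The state is a dict: "clock": time; "qpos": joint angles; "joint_velocities": joint speeds; "tau": joint torques, N m; "position": TCP position; "tcp_rot": TCP orientation; "ft_force": force on the tool from outside, world axes, zero at the start; "wrist_torque": the same for the moment, N m; "opening": finger opening in mm; "grasp_force": force on a finger pad.
Only numpy, scipy, OpenCV 4.12 (cv2) and the standard library are available. Lean on these libraries where they do the work, as an engineer would, in place of code of your own. Each camera call takes 0.05 s, during which the arm holds its last target. There are 200 camera calls.

## Working session

There is one attempt and no reset: what is moved stays moved. The work goes in short steps, Python scripts to look and compute and a tool call to move; the robot and the scene stay as the last step left them, time stands still between calls to the robot, and variables do not carry over. Pictures are saved under pics/ and viewed, at most 10 in all, crops included, and the job is handed in when it is done.

Besides the shell and the picture viewer there is one more tool, called after "Call:" as name([rows], argument=value, ...), one row to a line, values as JSON. play_rows: Moves the arm, as the interface text tells. Its arguments: {"type":"object","properties":{"steps":{"type":"array","items":{"type":"object","properties":{"wx":{"type":"number"},"wy":{"type":"number"},"wz":{"type":"number"},"x":{"type":"number"},"y":{"type":"number"},"z":{"type":"number"},"claw":{"type":"number"}}}},"squeeze":{"type":"number"}},"required":["steps"]}

```bash
mkdir -p pics; python3 - <<'E'
from plant import status, get_image, camera_params
import cv2
for n in("side","top"):
    p=camera_params(n); print(n,p["fx"],p["fy"],p["cx"],p["cy"]);print(p["pose"])
    cv2.imwrite(f"pics/{n}0.png",get_image(n)[:,:,::-1])
s=status.observe();print(s)
E
```

```text
side 392.7236420571961 392.7236420571961 281.4582668572814 209.79066669515774
[[ 9.10001603e-01  2.69707738e-01 -3.14888581e-01  8.51931665e+02]
 [ 4.14366703e-01 -5.65900412e-01  7.12781144e-01 -5.63476022e+02]
 [ 1.40470125e-02 -7.79111327e-01 -6.26728188e-01  7.89895732e+02]
 [ 0.00000000e+00  0.00000000e+00  0.00000000e+00  1.00000000e+00]]
top 384.7390436041237 384.7390436041237 279.1575053823157 210.77757814897834
[[-1.77855724e-02 -9.94288095e-01  1.05237152e-01  4.45644004e+02]
 [-9.99765463e-01  1.89862469e-02  1.04183579e-02  1.64091229e+02]
 [-1.23569078e-02 -1.05027173e-01 -9.94392578e-01  9.84980322e+02]
 [ 0.00000000e+00  0.00000000e+00  0.00000000e+00  1.00000000e+00]]
{'clock': 0.1, 'qpos': array([-1.30108548e+00,  2.45749216e-01,  1.55887022e+00,  1.59615114e-05,
        1.33871551e+00, -1.74104116e-01]), 'joint_velocities': array([-0.00080349, -0.00048965, -0.00295502, -0.00130968,  0.00093592,
       -0.00117498]), 'tau': array([-6.71377675e-04, -4.16918457e+01, -3.15523481e+01,  6.86543179e-02,
        3.10196530e-02, -5.42901591e-05]), 'position': array([ 278.94616338, -586.43325204,  165.96419923]), 'tcp_rot': array([-3.06286185e+00, -6.91046585e-01,  1.06352165e-04]), 'ft_force': array([-0.71468949,  0.14381989,  0.95273174]), 'wrist_torque': array([-0.01240957,  0.02424148,  0.073035  ]), 'grasp_force': 0.0, 'opening': 94.1562017029358}
```

View pics/side0.png

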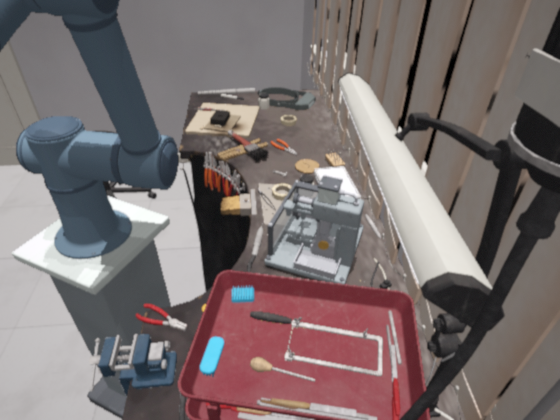

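View pics/top0.png

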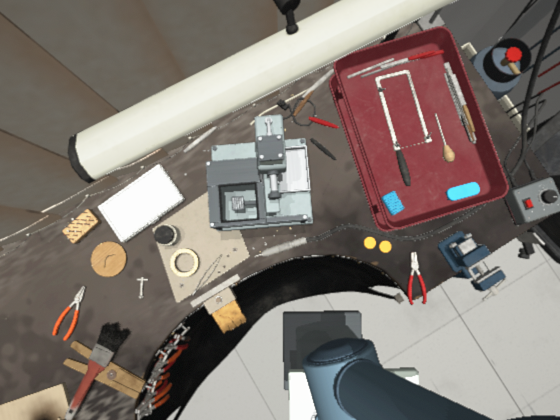

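The top view shows the press at about (258,180) with the window at about (238,203) and the bolt at about (274,185). In the side view the press is at about (315,230). I'll enlarge both.

```bash
python3 - <<'E'
import cv2
t=cv2.imread("pics/top0.png")[105:240,195:330]; s=cv2.imread("pics/side0.png")[165:290,255:380]
cv2.imwrite("pics/tc.png",cv2.resize(t,(594,594),interpolation=cv2.INTER_CUBIC))
cv2.imwrite("pics/sc.png",cv2.resize(s,(600,600),interpolation=cv2.INTER_CUBIC))
E
```

```text
(no output)
```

View pics/tc.png

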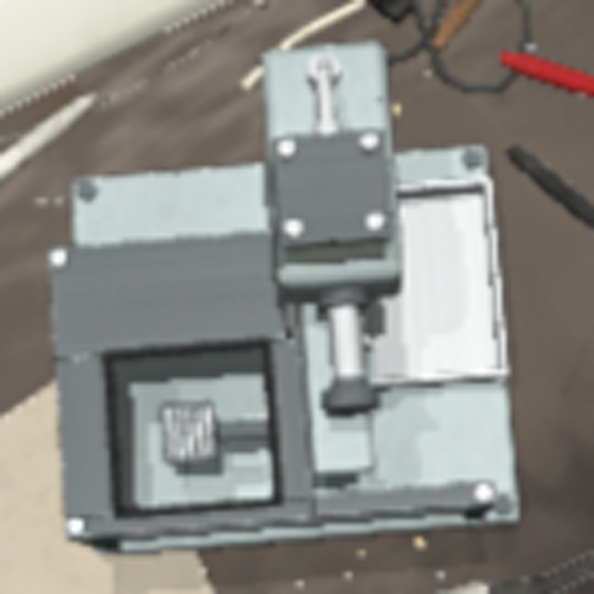

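View pics/sc.png

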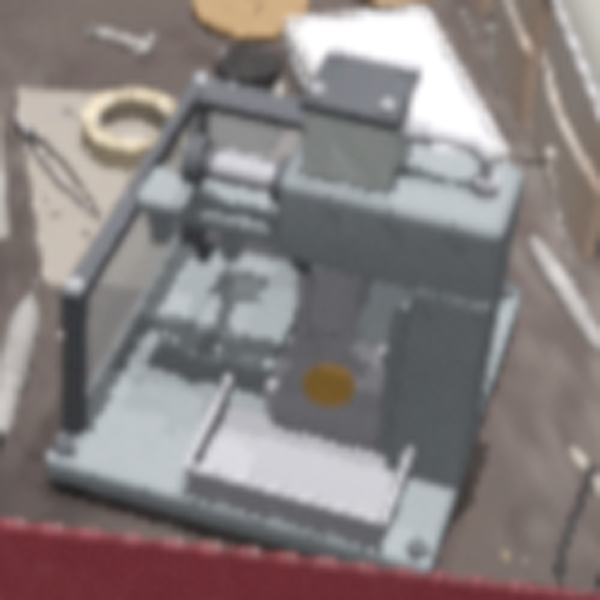

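Reading the top crop (4.4x):
- Window lip corners are at about (105,355), (272,343), (283,507) and (118,520).
- The pad is at (188,430), the knob at (348,395), and the cylinder top corners run (272,138) to (395,235).

In the side crop (4.8x), the knob is at about (195,160) and the blank at (328,384) on the die. Next I'll turn these into positions.

```bash
cat > h.py <<'E'
import numpy as np
from plant import camera_params
def ray(n,u,v):
    p=camera_params(n);T=np.array(p["pose"])
    d=T[:3,:3]@np.array([(u-p["cx"])/p["fx"],(v-p["cy"])/p["fy"],1]);return T[:3,3],d
def onz(n,u,v,z):
    o,d=ray(n,u,v);return o+d*(z-o[2])/d[2]
def tri(a,b):
    (o1,d1),(o2,d2)=ray("top",*a),ray("side",*b)
    s=np.linalg.lstsq(np.c_[d1,-d2],o2-o1,rcond=None)[0]
    p,q=o1+d1*s[0],o2+d2*s[1];return (p+q)/2,np.linalg.norm(p-q)
T=lambda x,y:((x+.5)/4.4-.5+195,(y+.5)/4.4-.5+105)
S=lambda x,y:((x+.5)/4.8-.5+255,(y+.5)/4.8-.5+165)
E
python3 - <<'E'
from h import *
np.set_printoptions(precision=1,suppress=True)
P={}
def z(n,x,y,h): P[n]=onz("top",*T(x,y),h);print(n,P[n])
for n,c in dict(wTL=(105,355),wTR=(272,343),wBR=(283,507),wBL=(118,520)).items(): z(n,*c,136)
z("plBL",48,250,135);z("plFL",66,538,135)
z("pad",188,430,123)
for n,c in dict(cTL=(273,140),cTR=(390,131),cBR=(395,233),cBL=(280,243)).items(): z(n,*c,260)
z("knobFront",347,408,188);z("bracketFR",370,468,161);z("bracketFL",313,472,161)
z("headBL",265,52,212);z("headBR",387,42,212)
z("headFL",278,282,200);z("headFR",400,278,200)
print("tri knob",tri(T(347,397),S(193,162)))
print("tri rivetFL",tri(T(75,526),S(201,78))) 
print("tri head FR?",tri(T(398,250),S(290,185)))
print("tri cylBR",tri(T(390,131),S(420,70)),tri(T(280,243),S(300,100)))
w=np.mean([P[k] for k in("wTL","wTR","wBR","wBL")],0);print("win",w)
c=np.mean([P[k] for k in("cTL","cTR","cBR","cBL")],0);print("cyl",c)
for a,b in(("wTR","wTL"),("wBR","wBL"),("cTR","cTL"),("cBR","cBL"),("headBR","headBL")):
    d=P[a]-P[b];print(a,"yaw",np.arctan2(d[0],-d[1]),np.hypot(*d[:2]))
for a,b in(("wTL","wBL"),("wTR","wBR"),("plBL","plFL")):
    d=P[a]-P[b];print(a,"yaw",np.arctan2(d[1],d[0]),np.hypot(*d[:2]))
E
```

```text
wTL [595.5 307.8 136. ]
wTR [599.9 222.7 136. ]
wBR [516.2 218.1 136. ]
wBL [511.2 301.4 136. ]
plBL [650.8 337.2 135. ]
plFL [502.6 327.8 135. ]
pad [557.9 267.3 123. ]
cTL [667.9 212.7 260. ]
cTR [670.9 161.1 260. ]
cBR [625.  159.8 260. ]
cBL [621.6 210.1 260. ]
knobFront [558.5 183.8 188. ]
bracketFR [532.4 173.7 161. ]
bracketFL [531.  201.6 161. ]
headBL [725.3 219.2 212. ]
headBR [728.9 161.5 212. ]
headFL [617.4 215.1 200. ]
headFR [618.2 157.5 200. ]
tri knob (array([561.8, 182.6, 185.5]), np.float64(5.175210718184359))
tri rivetFL (array([507.8, 322.7, 136. ]), np.float64(1.6969324257419836))
tri head FR? (array([625.9, 156.7, 210. ]), np.float64(7.268763407703522))
tri cylBR (array([670.8, 164.4, 285.5]), np.float64(16.277305145564434)) (array([618.8, 206.9, 230.1]), np.float64(22.039628559625235))
win [555.7 262.5 136. ]
cyl [646.4 185.9 260. ]
wTR yaw 0.05266031047943756 85.22772865220769
wBR yaw 0.0600494663350206 83.37306492596764
cTR yaw 0.05723738452164613 51.62372078969529
cBR yaw 0.06767823385208005 50.45013197162728
headBR yaw 0.06217817616246537 57.743954243449785
wTL yaw 0.07647654720499965 84.53956944852375
wTR yaw 0.05452306315300014 83.89968919950803
plBL yaw 0.06363011010375484 148.44232759665275
```

Measurements agree with the text: press yaw is about 0.06 rad and the window centre is at (556,262). The pad is at (558,267), the knob end at about (556,183) and z 188, and the head point at (672,187). I'll keep the tool vertical with its closing line along press x, which leaves about 14 mm between the body and the head. First I'll lift, turn and close the fingers.

Call:
play_rows([
  {"z":-4,"wz":-1,"claw":0},
  {"z":-4,"wz":-1,"claw":0},
  {"z":-4,"wz":-1,"claw":0},
  {"z":-4,"wz":-1,"claw":0},
  {"wz":-1,"claw":0},
  {"wz":-1,"claw":0},
  {"wz":-1,"claw":0},
  {"wz":-1,"claw":0},
  {"wz":-0.5,"claw":0},
  {"claw":0},
  {"claw":0},
], squeeze=10)

```text
invalid input at $.steps[0]: expected keys wx, wy, wz, x, y, z, claw
```

Call:
play_rows([
  {"x":0,"y":0,"z":-4,"wx":0,"wy":0,"wz":-1,"claw":0},
  {"x":0,"y":0,"z":-4,"wx":0,"wy":0,"wz":-1,"claw":0},
  {"x":0,"y":0,"z":-4,"wx":0,"wy":0,"wz":-1,"claw":0},
  {"x":0,"y":0,"z":-4,"wx":0,"wy":0,"wz":-1,"claw":0},
  {"x":0,"y":0,"z":0,"wx":0,"wy":0,"wz":-1,"claw":0},
  {"x":0,"y":0,"z":0,"wx":0,"wy":0,"wz":-1,"claw":0},
  {"x":0,"y":0,"z":0,"wx":0,"wy":0,"wz":-1,"claw":0},
  {"x":0,"y":0,"z":0,"wx":0,"wy":0,"wz":-1,"claw":0},
  {"x":0,"y":0,"z":0,"wx":0,"wy":0,"wz":-0.5,"claw":0},
  {"x":0,"y":0,"z":0,"wx":0,"wy":0,"wz":0,"claw":0},
  {"x":0,"y":0,"z":0,"wx":0,"wy":0,"wz":0,"claw":0},
], squeeze=10)

```text
clock: 1.2
position: [279.1, -586.9, 326.5]
tcp_rot: [-2.155, -2.285, -0.001]
ft_force: [-0.2, -0.8, 0.5]
opening: 9.6
grasp_force: 0.0
```

Call:
play_rows([
  {"x":4.42,"y":1.65,"z":0,"wx":0,"wy":0,"wz":0,"claw":0},
  {"x":4.42,"y":1.65,"z":0,"wx":0,"wy":0,"wz":0,"claw":0},
  {"x":4.42,"y":1.65,"z":0,"wx":0,"wy":0,"wz":0,"claw":0},
  {"x":4.42,"y":1.65,"z":0,"wx":0,"wy":0,"wz":0,"claw":0},
  {"x":4.42,"y":1.65,"z":0,"wx":0,"wy":0,"wz":0,"claw":0},
  {"x":4.42,"y":1.65,"z":0,"wx":0,"wy":0,"wz":0,"claw":0},
  {"x":4.42,"y":1.65,"z":0,"wx":0,"wy":0,"wz":0,"claw":0},
  {"x":4.42,"y":1.65,"z":0,"wx":0,"wy":0,"wz":0,"claw":0},
  {"x":4.42,"y":1.65,"z":0,"wx":0,"wy":0,"wz":0,"claw":0},
  {"x":4.42,"y":1.65,"z":0,"wx":0,"wy":0,"wz":0,"claw":0},
  {"x":4.42,"y":1.65,"z":0,"wx":0,"wy":0,"wz":0,"claw":0},
  {"x":4.42,"y":1.65,"z":0,"wx":0,"wy":0,"wz":0,"claw":0},
])

```text
clock: 2.4
position: [445.2, -43.8, 327.2]
tcp_rot: [2.155, 2.285, 0.001]
ft_force: [1.4, 0.2, 0.6]
opening: 0.2
grasp_force: 0.0
```

Call:
play_rows([
  {"x":4.42,"y":1.65,"z":0,"wx":0,"wy":0,"wz":0,"claw":0},
  {"x":4.42,"y":1.65,"z":0,"wx":0,"wy":0,"wz":0,"claw":0},
  {"x":4.42,"y":1.65,"z":0,"wx":0,"wy":0,"wz":0,"claw":0},
  {"x":4.42,"y":1.65,"z":0,"wx":0,"wy":0,"wz":0,"claw":0},
  {"x":4.42,"y":1.65,"z":0,"wx":0,"wy":0,"wz":0,"claw":0},
  {"x":0,"y":0,"z":0,"wx":0,"wy":0,"wz":0,"claw":0},
  {"x":0,"y":0,"z":0,"wx":0,"wy":0,"wz":0,"claw":0},
])

```text
clock: 3.1
position: [513.9, 180.4, 326.5]
tcp_rot: [-2.153, -2.288, 0.002]
ft_force: [0.1, -1.2, 0.0]
opening: 0.7
grasp_force: 0.0
```

Call:
play_rows([
  {"x":0,"y":0,"z":4,"wx":0,"wy":0,"wz":0,"claw":0},
  {"x":0,"y":0,"z":4,"wx":0,"wy":0,"wz":0,"claw":0},
  {"x":0,"y":0,"z":4,"wx":0,"wy":0,"wz":0,"claw":0},
  {"x":0,"y":0,"z":2.3,"wx":0,"wy":0,"wz":0,"claw":0},
  {"x":0,"y":0,"z":0,"wx":0,"wy":0,"wz":0,"claw":0},
  {"x":0,"y":0,"z":0,"wx":0,"wy":0,"wz":0,"claw":0},
])

```text
clock: 3.7
position: [514.6, 178.8, 185.0]
tcp_rot: [2.156, 2.284, 0.001]
ft_force: [0.0, -0.1, 1.0]
opening: 0.3
grasp_force: 0.0
```

```bash
python3 - <<'E'
from plant import get_image
import cv2,numpy as np
t=get_image("top")[95:230,195:330,::-1]; s=get_image("side")[145:270,250:375,::-1]
cv2.imwrite("pics/c1.png",np.hstack([cv2.resize(t,(400,400),interpolation=cv2.INTER_CUBIC),cv2.resize(s,(400,400),interpolation=cv2.INTER_CUBIC)]))
E
```

```text
(no output)
```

View pics/c1.png

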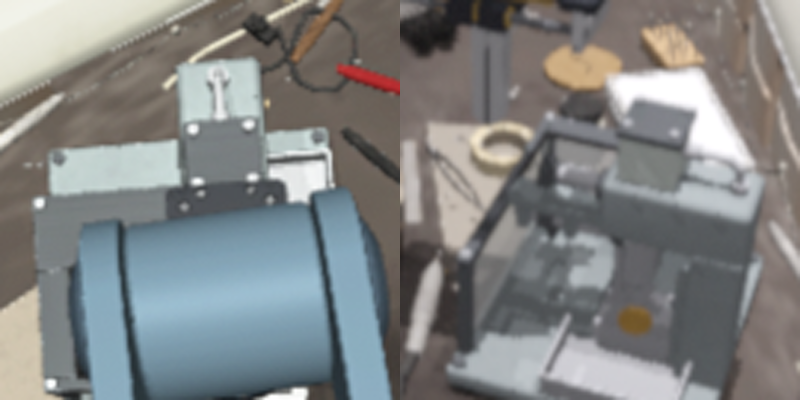

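The top view is mostly hidden by the arm. The side view shows the fingers ending near crop (490,120) and the knob near (545,165). I'll check this against the projected TCP.

```bash
cat >> h.py <<'E'
def proj(n,P):
    p=camera_params(n);M=np.array(p["pose"]);c=M[:3,:3].T@(np.array(P)-M[:3,3]);return p["fx"]*c[0]/c[2]+p["cx"],p["fy"]*c[1]/c[2]+p["cy"]
E
python3 - <<'E'
from h import *
from plant import get_image
import cv2
f=lambda P:[round((a-b)*3.2) for a,b in zip(proj("side",P),(250,145))]
for P in((514.6,178.8,185),(514.6,178.8,230),(514.6,179,275),(556,183,188)):print(P,f(P))
i=get_image("side")[110:235,225:350,::-1].copy()
i=cv2.resize(i,(600,600),interpolation=cv2.INTER_CUBIC)
cv2.imwrite("pics/c2.png",i)
E
```

```text
(514.6, 178.8, 185) [91, 158]
(514.6, 178.8, 230) [91, 112]
(514.6, 179, 275) [92, 63]
(556, 183, 188) [140, 166]
```

View pics/c2.png

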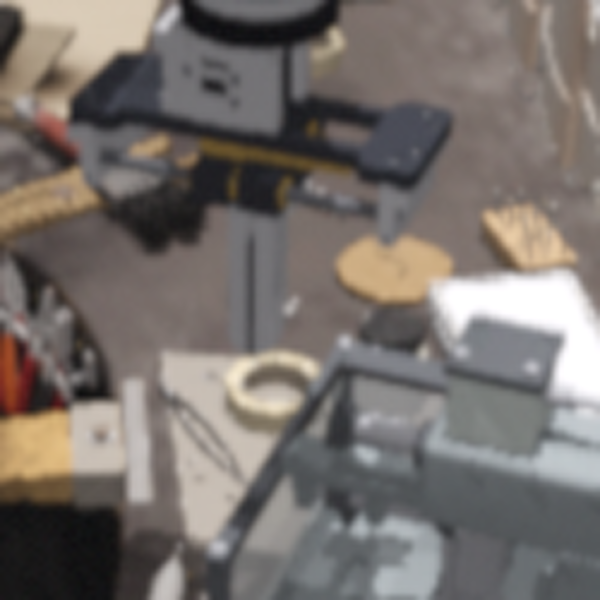

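```bash
python3 - <<'E'
from h import *
from plant import status,get_image
import cv2
s=status.observe();print(s["clock"],s["position"],s["qpos"],s["tcp_rot"])
for z in(282,310,340):
  for dx in(-88,88):
    P=np.array([514.6,178.8,z])+dx*np.array([.998,.058,0]);print(z,dx,np.round(proj("top",P),1),np.round(proj("side",P),1))
t=get_image("top")[100:260,180:340,::-1]; s=get_image("side")[60:220,200:360,::-1]
cv2.imwrite("pics/c3.png",np.hstack([cv2.resize(k,(400,400),interpolation=cv2.INTER_CUBIC) for k in(t,s)]))
E
```

```text
3.85 [515.65418997 179.56519935 186.49320719] [ 1.27391131e-01 -1.87565541e-02  1.80856778e+00 -6.78784826e-06
  1.34759631e+00  6.83565642e-02] [2.15308257 2.28409742 0.00506959]
282 -88 [278.8 262. ] [245.9 155.1]
282 88 [271.7 166.9] [313.4 169.9]
310 -88 [278.6 262.4] [245.4 145.2]
310 88 [271.2 163.5] [314.1 159.7]
340 -88 [278.4 262.9] [244.8 134.1]
340 88 [270.6 159.5] [315.  148.4]
```

View pics/c3.png

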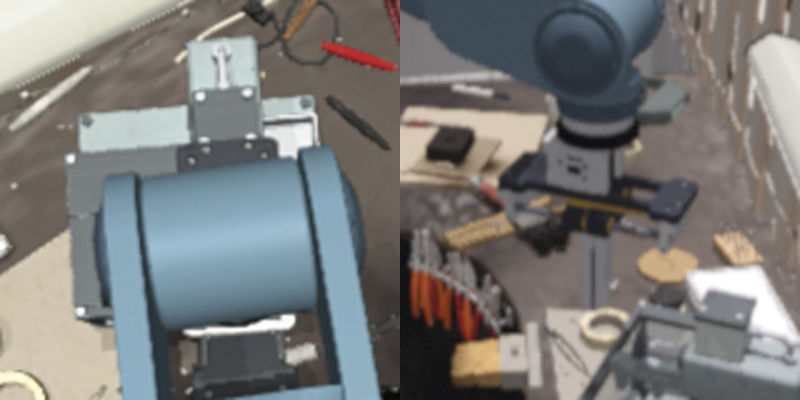

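Across two side frames the fingertips sit at pixel (278,183), but the reported TCP projects to (278,194). That is a mismatch of about 11 px, or up to 36 mm in height. I won't push the bolt on a doubtful height, so I'll move aside to where both cameras can see the tip and triangulate it.

Call:
play_rows([
  {"x":0,"y":0,"z":-5,"wx":0,"wy":0,"wz":0,"claw":0},
  {"x":0,"y":0,"z":-5,"wx":0,"wy":0,"wz":0,"claw":0},
  {"x":-4.5,"y":0,"z":0,"wx":0,"wy":0,"wz":0,"claw":0},
  {"x":-4.5,"y":0,"z":0,"wx":0,"wy":0,"wz":0,"claw":0},
  {"x":-4.5,"y":0,"z":0,"wx":0,"wy":0,"wz":0,"claw":0},
  {"x":-4.5,"y":0,"z":0,"wx":0,"wy":0,"wz":0,"claw":0},
  {"x":-4.5,"y":0,"z":0,"wx":0,"wy":0,"wz":0,"claw":0},
  {"x":-4.5,"y":0,"z":0,"wx":0,"wy":0,"wz":0,"claw":0},
  {"x":-4.5,"y":0,"z":0,"wx":0,"wy":0,"wz":0,"claw":0},
  {"x":-4.5,"y":0,"z":0,"wx":0,"wy":0,"wz":0,"claw":0},
  {"x":-4.5,"y":0,"z":0,"wx":0,"wy":0,"wz":0,"claw":0},
  {"x":0,"y":0,"z":0,"wx":0,"wy":0,"wz":0,"claw":0},
])

```text
clock: 5.15
position: [538.1, -229.0, 284.2]
tcp_rot: [2.16, 2.28, -0.001]
ft_force: [0.6, -0.5, 0.6]
opening: 0.8
grasp_force: 0.0
```

```bash
python3 - <<'E'
from h import *
from plant import status,get_image
import cv2
out=[]
P=status.observe()["position"];print(P)
for n in("top","side"):
    u,v=proj(n,P);print(n,u,v)
    i=get_image(n)[:,:,::-1].copy();u0,v0=int(u)-50,int(v)-60
    u0=max(0,min(u0,460));v0=max(0,min(v0,320));print(u0,v0)
    i=cv2.resize(i[v0:v0+100,u0:u0+100],(400,400),interpolation=cv2.INTER_CUBIC)
    cv2.circle(i,(int((u-u0)*4+1.5),int((v-v0)*4+1.5)),3,(0,255,0),1);out.append(i)
cv2.imwrite("pics/c4.png",np.hstack(out))
E
```

```text
[ 538.10418907 -229.04782986  284.20574367]
top 498.26626519955727 196.64947891455787
448 136
side 188.9330630447986 281.892747777956
138 221
```

View pics/c4.png

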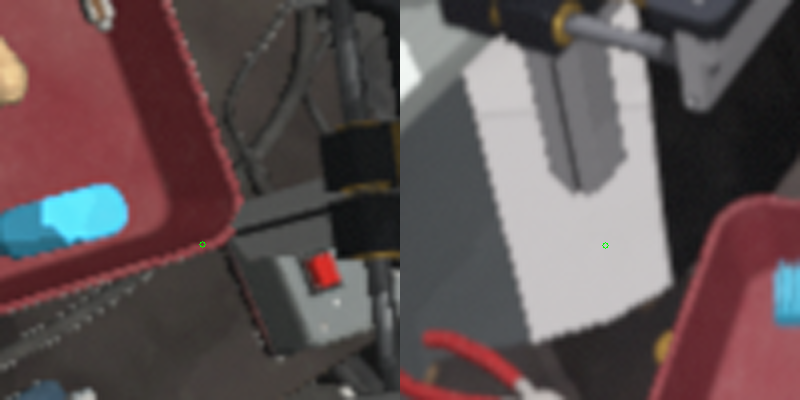

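The fingertip shows at top crop (235,217) and side crop (180,190). The projected reported TCP is at (203,245) and (205,245), so I'll triangulate the difference.

```bash
python3 - <<'E'
from h import *
for a,b in(((235,217),(180,190)),((237,222),(180,188)),((233,214),(178,192))):
    p,e=tri((448+a[0]/4-.4,136+a[1]/4-.4),(138+b[0]/4-.4,221+b[1]/4-.4));print(p,e,p-[538.1,-229,284.2])
E
```

```text
[ 539.81981097 -229.16968772  318.27554701] 13.617889971566157 [ 1.71981097 -0.16968772 34.07554701]
[ 538.40649026 -228.96716096  318.62332577] 11.474367177094866 [3.06490263e-01 3.28390440e-02 3.44233258e+01]
[ 540.36726045 -229.49836651  317.65435908] 15.853576298753124 [ 2.26726045 -0.49836651 33.45435908]
```

```bash
python3 - <<'E'
from h import *
for a,b in(((234,233),(180,190)),((230,236),(180,192))):
    p,e=tri((448+a[0]/4-.4,136+a[1]/4-.4),(138+b[0]/4-.4,221+b[1]/4-.4));print(p,e,p-[538.1,-229,284.2])
for z in(30,34,38):
  print(z,[np.round((np.array(proj(n,(538.1,-229,284.2+z)))-o)*4) for n,o in(("top",(448,136)),("side",(138,221)))])
E
```

```text
[ 535.32309257 -228.19159216  315.32735733] 8.31277680557963 [-2.77690743  0.80840784 31.12735733]
[ 534.40187797 -227.57716653  313.12196774] 8.15047568756285 [-3.69812203  1.42283347 28.92196774]
30 [array([239., 233.]), array([194., 194.])]
34 [array([244., 232.]), array([193., 187.])]
38 [array([250., 230.]), array([191., 181.])]
```

Both views put the real tip about 27–35 mm higher than reported, with xy about right. The press heights from the images match the text, so I'll correct by about +33 mm: reported z 148 is a true z of about 181. I'll go back in front of the bolt, ahead of the bracket, go lower and check in the side view.

Call:
play_rows([
  {"x":4.5,"y":-0.1,"z":0,"wx":0,"wy":0,"wz":0,"claw":0},
  {"x":4.5,"y":-0.1,"z":0,"wx":0,"wy":0,"wz":0,"claw":0},
  {"x":4.5,"y":-0.1,"z":0,"wx":0,"wy":0,"wz":0,"claw":0},
  {"x":4.5,"y":-0.1,"z":0,"wx":0,"wy":0,"wz":0,"claw":0},
  {"x":4.5,"y":-0.1,"z":0,"wx":0,"wy":0,"wz":0,"claw":0},
  {"x":4.5,"y":-0.1,"z":0,"wx":0,"wy":0,"wz":0,"claw":0},
  {"x":4.5,"y":-0.1,"z":0,"wx":0,"wy":0,"wz":0,"claw":0},
  {"x":4.5,"y":-0.1,"z":0,"wx":0,"wy":0,"wz":0,"claw":0},
  {"x":4.6,"y":-0.1,"z":0,"wx":0,"wy":0,"wz":0,"claw":0},
  {"x":0,"y":0,"z":4,"wx":0,"wy":0,"wz":0,"claw":0},
  {"x":0,"y":0,"z":4,"wx":0,"wy":0,"wz":0,"claw":0},
  {"x":0,"y":0,"z":2,"wx":0,"wy":0,"wz":0,"claw":0},
])

```text
clock: 6.45
position: [502.2, 182.1, 180.9]
tcp_rot: [-2.148, -2.289, 0.005]
ft_force: [-0.6, 0.4, -0.5]
opening: 0.9
grasp_force: 0.0
```

Call:
play_rows([
  {"x":0,"y":0,"z":2,"wx":0,"wy":0,"wz":0,"claw":0},
  {"x":0,"y":0,"z":1.5,"wx":0,"wy":0,"wz":0,"claw":0},
  {"x":0,"y":0,"z":0,"wx":0,"wy":0,"wz":0,"claw":0},
  {"x":0,"y":0,"z":0,"wx":0,"wy":0,"wz":0,"claw":0},
])

```text
clock: 6.85
position: [505.3, 180.8, 149.8]
tcp_rot: [2.153, 2.287, 0.001]
ft_force: [-0.0, 0.2, 0.6]
opening: 0.1
grasp_force: 0.0
```

```bash
python3 - <<'E'
from h import *
from plant import status,get_image
import cv2
P=status.observe()["position"];print(P)
f=lambda P:[round((a-b)*6) for a,b in zip(proj("side",P),(245,140))]
for dz in(0,30,35):print(dz,f(P+[0,0,dz]))
print(f((556,183,188)))
i=get_image("side")[140:240,245:345,::-1]
cv2.imwrite("pics/c5.png",cv2.resize(i,(600,600),interpolation=cv2.INTER_CUBIC))
E
```

```text
[505.26904638 180.82100956 149.8131542 ]
0 [182, 383]
30 [183, 328]
35 [183, 319]
[293, 340]
```

View pics/c5.png

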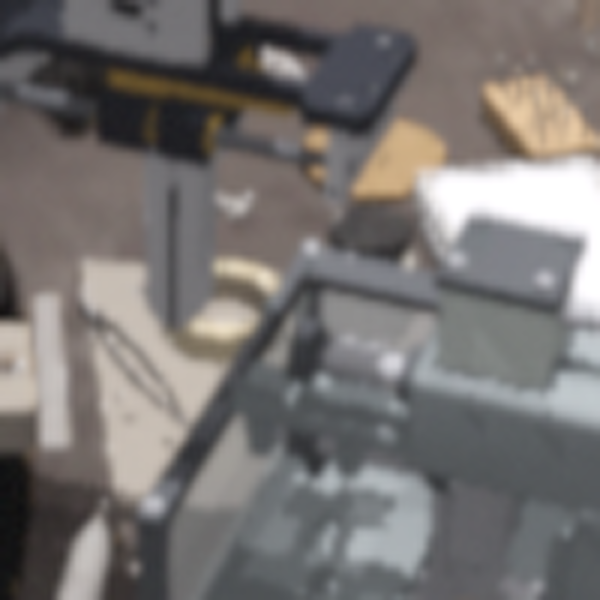

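The tip is at crop (175,325), which gives an offset of about +31 mm and a true z of about 181. The knob is at (305,340), level with the tip. I'll tilt 8° so the fingertip leads and the body clears the cylinder, then advance.

Call:
play_rows([
  {"x":0,"y":0,"z":-0.2,"wx":-1,"wy":0,"wz":0,"claw":0},
  {"x":0,"y":1,"z":0.14,"wx":0,"wy":0,"wz":0,"claw":0},
  {"x":0,"y":1,"z":0.14,"wx":0,"wy":0,"wz":0,"claw":0},
  {"x":0,"y":0.8,"z":0.11,"wx":0,"wy":0,"wz":0,"claw":0},
  {"x":0,"y":0,"z":0,"wx":0,"wy":0,"wz":0,"claw":0},
])

```text
clock: 7.4
position: [536.1, 181.9, 152.5]
tcp_rot: [2.085, 2.213, 0.157]
ft_force: [-0.5, -0.2, 0.4]
opening: 0.6
grasp_force: 0.0
```

Call:
play_rows([
  {"x":0,"y":0.5,"z":0.07,"wx":0,"wy":0,"wz":0,"claw":0},
  {"x":0,"y":0.5,"z":0.07,"wx":0,"wy":0,"wz":0,"claw":0},
  {"x":0,"y":0.4,"z":0.06,"wx":0,"wy":0,"wz":0,"claw":0},
  {"x":0,"y":0.4,"z":0.06,"wx":0,"wy":0,"wz":0,"claw":0},
])

```text
clock: 7.8
position: [551.9, 183.0, 150.8]
tcp_rot: [2.086, 2.214, 0.155]
ft_force: [-0.0, -0.0, -0.1]
opening: 0.7
grasp_force: 0.0
```

Call:
play_rows([
  {"x":0,"y":0.3,"z":0.04,"wx":0,"wy":0,"wz":0,"claw":0},
  {"x":0,"y":0.2,"z":0.03,"wx":0,"wy":0,"wz":0,"claw":0},
])

```text
clock: 8.0
position: [556.2, 183.3, 150.8]
tcp_rot: [2.086, 2.215, 0.153]
ft_force: [-3.3, -0.4, 1.6]
opening: 0.5
grasp_force: 1.6
```

Call:
play_rows([
  {"x":0,"y":0.3,"z":0.04,"wx":0,"wy":0,"wz":0,"claw":0},
  {"x":0,"y":0.2,"z":0.03,"wx":0,"wy":0,"wz":0,"claw":0},
])

```text
clock: 8.2
position: [561.4, 183.7, 150.8]
tcp_rot: [2.086, 2.215, 0.154]
ft_force: [-3.9, -0.9, 1.0]
opening: 0.4
grasp_force: 1.6
```

Contact shows about 3–4 N, which matches the bolt's friction. I'll keep pushing until it reaches the stop.

Call:
play_rows([
  {"x":0,"y":0.3,"z":0.04,"wx":0,"wy":0,"wz":0,"claw":0},
  {"x":0,"y":0.3,"z":0.04,"wx":0,"wy":0,"wz":0,"claw":0},
])

```text
clock: 8.4
position: [567.6, 184.0, 150.8]
tcp_rot: [2.086, 2.215, 0.154]
ft_force: [-3.6, -0.3, 0.5]
opening: 0.3
grasp_force: 1.6
```

Call:
play_rows([
  {"x":0,"y":0.2,"z":0.03,"wx":0,"wy":0,"wz":0,"claw":0},
  {"x":0,"y":0.1,"z":0.01,"wx":0,"wy":0,"wz":0,"claw":0},
])

```text
clock: 8.6
position: [569.6, 184.2, 150.7]
tcp_rot: [2.087, 2.216, 0.151]
ft_force: [-10.0, -0.2, 5.0]
opening: 0.4
grasp_force: 5.0
```

Call:
play_rows([
  {"x":0,"y":0.2,"z":0.03,"wx":0,"wy":0,"wz":0,"claw":0},
  {"x":0,"y":0,"z":0,"wx":0,"wy":0,"wz":0,"claw":0},
])

```text
clock: 8.8
position: [569.5, 184.1, 150.6]
tcp_rot: [2.089, 2.219, 0.145]
ft_force: [-15.4, -2.6, 9.2]
opening: 0.1
grasp_force: 8.2
```

The bolt stopped hard at TCP x 569.5: force rose to 15 N with no more travel, and the total travel fits. Now I'll back off, rise and move over the window.

Call:
play_rows([
  {"x":0,"y":-2,"z":-0.28,"wx":0,"wy":0,"wz":0,"claw":0},
  {"x":0,"y":-2,"z":-0.28,"wx":0,"wy":0,"wz":0,"claw":0},
  {"x":0,"y":0.56,"z":-4,"wx":0,"wy":0,"wz":0,"claw":0},
  {"x":0,"y":0.56,"z":-4,"wx":0,"wy":0,"wz":0,"claw":0},
  {"x":0,"y":0.28,"z":-2,"wx":0,"wy":0,"wz":0,"claw":0},
  {"x":2.7,"y":1.06,"z":0.15,"wx":0,"wy":0,"wz":0,"claw":0},
  {"x":2.7,"y":1.06,"z":0.15,"wx":0,"wy":0,"wz":0,"claw":0},
  {"x":2.7,"y":1.06,"z":0.15,"wx":0,"wy":0,"wz":0,"claw":0},
  {"x":0,"y":0,"z":0,"wx":0,"wy":0,"wz":0,"claw":0},
  {"x":0,"y":0,"z":0,"wx":0,"wy":0,"wz":0,"claw":0},
])

```text
clock: 9.8
position: [559.9, 264.9, 251.8]
tcp_rot: [2.084, 2.215, 0.156]
ft_force: [0.1, -0.9, 0.2]
opening: 0.2
grasp_force: 0.0
```

```bash
python3 - <<'E'
from h import *
from plant import status
o=[status.observe() for _ in range(1)][0]
P=o["position"];v=np.array(o["tcp_rot"]);import cv2
R=cv2.Rodrigues(v)[0];print(P,R.round(3))
print("tool shift cm to (556,264) same z",R.T@(np.array([556,264,P[2]])-P)/10)
E
```

```text
[559.93208963 264.85528173 251.83887215] [[-0.061  0.988  0.14 ]
 [ 0.998  0.06   0.008]
 [-0.     0.14  -0.99 ]]
tool shift cm to (556,264) same z [-0.06153558 -0.39375698 -0.05565225]
```

Call:
play_rows([
  {"x":0,"y":-0.77,"z":4,"wx":0,"wy":0,"wz":0,"claw":0},
  {"x":0,"y":-0.67,"z":4,"wx":0,"wy":0,"wz":0,"claw":0},
  {"x":0,"y":-0.57,"z":4,"wx":0,"wy":0,"wz":0,"claw":0},
  {"x":0,"y":-0.07,"z":0.5,"wx":0,"wy":0,"wz":0,"claw":0},
  {"x":0,"y":0,"z":0,"wx":0,"wy":0,"wz":0,"claw":0},
  {"x":0,"y":0,"z":0,"wx":0,"wy":0,"wz":0,"claw":0},
])

```text
clock: 10.4
position: [558.2, 264.6, 128.2]
tcp_rot: [2.084, 2.212, 0.161]
ft_force: [-0.3, -0.1, 0.3]
opening: 0.9
grasp_force: 0.0
```

```bash
python3 - <<'E'
from h import *
from plant import status,get_image
import cv2
P=status.observe()["position"];print(P)
f=lambda P:[round((a-b)*6) for a,b in zip(proj("side",P),(245,120))]
print("tip",f(P+[0,0,31]),"pad",f((558,267,123)),"win",f((556,262.5,136)))
print([f(q) for q in((595,308,136),(600,223,136),(516,218,136),(511,301,136))])
i=get_image("side")[120:220,245:345,::-1]
cv2.imwrite("pics/c6.png",cv2.resize(i,(600,600),interpolation=cv2.INTER_CUBIC))
E
```

```text
[558.22514944 264.57764225 128.20349057]
tip [365, 415] pad [363, 475] win [356, 457]
[[469, 426], [415, 531], [238, 487], [299, 390]]
```

View pics/c6.png

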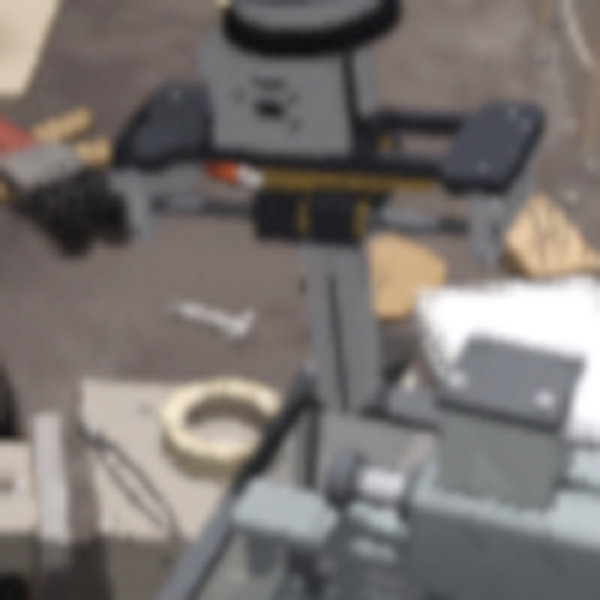

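The tip is at (350,410) against a predicted (365,415), so it sits over the window and well inside its edges, and the bolt now shows pushed in. I'll go down to the pad.

Call:
play_rows([
  {"x":0,"y":-0.28,"z":2,"wx":0,"wy":0,"wz":0,"claw":0},
  {"x":0,"y":-0.14,"z":1,"wx":0,"wy":0,"wz":0,"claw":0},
  {"x":0,"y":-0.07,"z":0.5,"wx":0,"wy":0,"wz":0,"claw":0},
  {"x":0,"y":0,"z":0,"wx":0,"wy":0,"wz":0,"claw":0},
])

```text
clock: 10.85
position: [556.3, 264.4, 89.9]
tcp_rot: [2.086, 2.214, 0.154]
ft_force: [0.1, 0.4, 0.5]
opening: 0.5
grasp_force: 0.0
```

Call:
play_rows([
  {"x":0,"y":-0.07,"z":0.5,"wx":0,"wy":0,"wz":0,"claw":0},
  {"x":0,"y":-0.07,"z":0.5,"wx":0,"wy":0,"wz":0,"claw":0},
  {"x":0,"y":0,"z":0,"wx":0,"wy":0,"wz":0,"claw":0},
])

```text
clock: 11.15
position: [557.1, 264.3, 80.1]
tcp_rot: [2.085, 2.213, 0.156]
ft_force: [1.1, -1.6, 1.1]
opening: 0.4
grasp_force: 1.2
```

Call:
play_rows([
  {"x":0,"y":-0.07,"z":0.5,"wx":0,"wy":0,"wz":0,"claw":0},
  {"x":0,"y":-0.07,"z":0.5,"wx":0,"wy":0,"wz":0,"claw":0},
  {"x":0,"y":0,"z":0,"wx":0,"wy":0,"wz":0,"claw":0},
])

```text
clock: 11.45
position: [557.3, 264.0, 70.0]
tcp_rot: [2.084, 2.213, 0.156]
ft_force: [1.0, -3.4, 5.6]
opening: 0.2
grasp_force: 2.7
```

Call:
play_rows([
  {"x":0,"y":-0.04,"z":0.3,"wx":0,"wy":0,"wz":0,"claw":0},
  {"x":0,"y":0,"z":0,"wx":0,"wy":0,"wz":0,"claw":0},
])

```text
clock: 11.65
position: [557.6, 264.0, 67.5]
tcp_rot: [2.084, 2.213, 0.156]
ft_force: [0.6, -4.1, 6.1]
opening: 0.5
grasp_force: 3.2
```

Call:
play_rows([
  {"x":0,"y":-0.04,"z":0.3,"wx":0,"wy":0,"wz":0,"claw":0},
  {"x":0,"y":0,"z":0,"wx":0,"wy":0,"wz":0,"claw":0},
])

```text
clock: 11.85
position: [557.8, 264.1, 64.7]
tcp_rot: [2.084, 2.213, 0.157]
ft_force: [-0.2, -3.7, 6.8]
opening: 0.6
grasp_force: 3.5
```

Lever force is 6–7 N, so it is near full travel. I'll go on to the stop.

Call:
play_rows([
  {"x":0,"y":-0.04,"z":0.3,"wx":0,"wy":0,"wz":0,"claw":0},
  {"x":0,"y":0,"z":0,"wx":0,"wy":0,"wz":0,"claw":0},
])

```text
clock: 12.05
position: [558.1, 264.2, 62.0]
tcp_rot: [2.084, 2.212, 0.158]
ft_force: [1.0, -3.1, 7.7]
opening: 0.3
grasp_force: 3.8
```

Call:
play_rows([
  {"x":0,"y":-0.03,"z":0.2,"wx":0,"wy":0,"wz":0,"claw":0},
  {"x":0,"y":0,"z":0,"wx":0,"wy":0,"wz":0,"claw":0},
])

```text
clock: 12.25
position: [558.3, 264.1, 60.3]
tcp_rot: [2.083, 2.212, 0.158]
ft_force: [0.1, -3.9, 9.3]
opening: 0.2
grasp_force: 4.1
```

Call:
play_rows([
  {"x":0,"y":-0.03,"z":0.2,"wx":0,"wy":0,"wz":0,"claw":0},
  {"x":0,"y":0,"z":0,"wx":0,"wy":0,"wz":0,"claw":0},
])

```text
clock: 12.45
position: [558.5, 264.4, 58.7]
tcp_rot: [2.083, 2.212, 0.159]
ft_force: [0.5, -3.3, 9.1]
opening: 0.4
grasp_force: 4.5
```

Call:
play_rows([
  {"x":0,"y":-0.03,"z":0.2,"wx":0,"wy":0,"wz":0,"claw":0},
  {"x":0,"y":0,"z":0,"wx":0,"wy":0,"wz":0,"claw":0},
])

```text
clock: 12.65
position: [558.8, 264.3, 58.3]
tcp_rot: [2.083, 2.212, 0.159]
ft_force: [-4.4, -5.1, 18.6]
opening: 0.5
grasp_force: 8.5
```

The force jumped to 18.6 N and the descent stopped, after about 26 mm of travel, so the lever is at its stop. I'll hold briefly and then rise straight out.

Call:
play_rows([
  {"x":0,"y":0,"z":0.1,"wx":0,"wy":0,"wz":0,"claw":0},
  {"x":0,"y":0,"z":0,"wx":0,"wy":0,"wz":0,"claw":0},
  {"x":0,"y":0,"z":0,"wx":0,"wy":0,"wz":0,"claw":0},
  {"x":0,"y":0.14,"z":-1,"wx":0,"wy":0,"wz":0,"claw":0},
  {"x":0,"y":0.14,"z":-1,"wx":0,"wy":0,"wz":0,"claw":0},
  {"x":0,"y":0.14,"z":-1,"wx":0,"wy":0,"wz":0,"claw":0},
  {"x":0,"y":0.14,"z":-1,"wx":0,"wy":0,"wz":0,"claw":0},
  {"x":0,"y":0.28,"z":-2,"wx":0,"wy":0,"wz":0,"claw":0},
  {"x":0,"y":0.42,"z":-3,"wx":0,"wy":0,"wz":0,"claw":0},
  {"x":0,"y":0.56,"z":-4,"wx":0,"wy":0,"wz":0,"claw":0},
  {"x":0,"y":0.56,"z":-4,"wx":0,"wy":0,"wz":0,"claw":0},
  {"x":0,"y":0.56,"z":-4,"wx":0,"wy":0,"wz":0,"claw":0},
])

```text
clock: 13.85
position: [555.4, 264.1, 266.3]
tcp_rot: [2.087, 2.215, 0.152]
ft_force: [0.1, 0.4, -0.1]
opening: 0.2
grasp_force: 0.0
```

Call:
play_rows([
  {"x":0,"y":-4,"z":-0.56,"wx":0,"wy":0,"wz":0,"claw":0},
  {"x":0,"y":-4,"z":-0.56,"wx":0,"wy":0,"wz":0,"claw":0},
  {"x":-4.5,"y":0,"z":0,"wx":0,"wy":0,"wz":0,"claw":0},
  {"x":-4.5,"y":0,"z":0,"wx":0,"wy":0,"wz":0,"claw":0},
  {"x":-4.5,"y":0,"z":0,"wx":0,"wy":0,"wz":0,"claw":0},
  {"x":-4.5,"y":0,"z":0,"wx":0,"wy":0,"wz":0,"claw":0},
  {"x":-4.5,"y":0,"z":0,"wx":0,"wy":0,"wz":0,"claw":0},
  {"x":-4.5,"y":0,"z":0,"wx":0,"wy":0,"wz":0,"claw":0},
  {"x":-4.5,"y":0,"z":0,"wx":0,"wy":0,"wz":0,"claw":0},
  {"x":-4.5,"y":0,"z":0,"wx":0,"wy":0,"wz":0,"claw":0},
  {"x":0,"y":0,"z":0,"wx":0,"wy":0,"wz":0,"claw":0},
  {"x":0,"y":0,"z":0,"wx":0,"wy":0,"wz":0,"claw":0},
])

```text
clock: 15.05
position: [496.6, -100.1, 264.8]
tcp_rot: [2.09, 2.214, 0.154]
ft_force: [-0.4, -0.3, 0.2]
opening: 0.8
grasp_force: 0.0
```

```bash
python3 - <<'E'
from h import *
from plant import get_image,status
import cv2
def brass(n,im,r):
    h=cv2.cvtColor(im,cv2.COLOR_BGR2HSV)
    m=cv2.inRange(h,(12,140,60),(30,255,255));x0,y0,x1,y1=r
    k=cv2.connectedComponentsWithStats(m[y0:y1,x0:x1]);return [(k[3][i].round(1)+[x0,y0],k[2][i][4]) for i in range(1,k[0]) if k[2][i][4]>15]
print("before",brass("s",cv2.imread("pics/side0.png"),(255,170,380,290)))
s=get_image("side")[:,:,::-1].copy();b=brass("s",s,(255,170,380,290));print("after",b)
for c,_ in b:
  print("world z36",onz("side",*c,36))
print("tray floor is right of die; die/ram before:",onz("side",*S(328,384),56))
t=get_image("top")[:,:,::-1].copy();t0=cv2.imread("pics/top0.png")
print("top brass",brass("t",t,(195,100,330,240)))
# displacement of knob and pad: change in patches
d=cv2.absdiff(t,t0).max(2)
for nm,P in dict(pad=(558,267,123),knob=(558,184,188),head=(690,188,212),tray=(640,120,30)).items():
    u,v=map(int,proj("top",P));print(nm,u,v,d[v-6:v+7,u-6:u+7].mean().round(1))
ys,xs=np.where(d[100:240,195:330]>50);print(len(xs))
g=lambda im:[int(x) for x in cv2.cvtColor(im,cv2.COLOR_BGR2GRAY)[168:202,273]]
print(g(t0),g(t));print(status.observe()["clock"])
E
```

```text
before [(array([323. , 244.8]), np.int32(48))]
after [(array([318.4, 259.2]), np.int32(47))]
world z36 [648.34779099 145.74769159  36.        ]
tray floor is right of die; die/ram before: [645.95526885 183.17938964  56.        ]
top brass [(array([288.7, 170.7]), np.int32(71))]
pad 237 202 3.0
knob 273 197 60.6
head 270 132 2.7
tray 299 173 7.4
274
[135, 90, 94, 115, 117, 107, 162, 231, 240, 239, 239, 239, 238, 236, 235, 235, 235, 235, 235, 236, 237, 237, 191, 133, 113, 113, 119, 122, 116, 72, 43, 77, 161, 183] [133, 89, 92, 114, 115, 106, 159, 229, 238, 238, 238, 237, 238, 236, 176, 126, 111, 114, 118, 120, 110, 67, 36, 76, 161, 180, 180, 181, 203, 212, 211, 210, 211, 211]
15.15
```

```bash
python3 - <<'E'
from h import *
from plant import ctrl,get_image
import cv2
p,e=tri((288.7,170.7),(318.4,259.2));print(p,e)
for c in((382,380),(508,375),(490,182)):print("tray corner",onz("top",*T(*c),45))
t=get_image("top")[:,:,::-1];m=cv2.inRange(cv2.cvtColor(t.copy(),cv2.COLOR_BGR2HSV),(12,140,60),(30,255,255))[155:188,275:303]
c=max(cv2.findContours(m,0,2)[0],key=cv2.contourArea);print(cv2.minAreaRect(c))
E
```

```text
[647.42131423 148.3445954   33.12271769] 0.3599668234604709
tray corner [594.19011753 167.44731261  45.        ]
tray corner [595.63058133  96.71498593  45.        ]
tray corner [706.66909314 104.02101679  45.        ]
((13.775861740112305, 15.810344696044922), (7.984899520874023, 9.841852188110352), 21.801410675048828)
```

The blank lies flat on the tray floor at (647,148), z about 33–36, inside the tray edges. The lever is back up and the bolt moved about 17 mm to its stop. Handing in.

```bash
python3 -c "
from plant import ctrl;print(ctrl.sign_off())"
```

```text
the job is handed in; nothing more can be done
None
```

The job is handed in after about 15 s of robot time: I pushed the ram-lock bolt in to its stop, then pressed the lever to its stop; the blank now lies flat in the catch tray, the lever is back up, and the arm is clear with no sign of touching the guard.

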